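Zero the scale, start the stiff-keyed timer

TASK

Get ready to measure tea into the stoneware bowl on the kitchen scale: first press the scale's easily pressed orange tare key right down until it clicks and let it spring back, then do the same with the stiff blue key of the brewing timer. Do not press the look-alike timer with the soft white key, and leave the bowl standing where it is on the scale.

Things in the scene. Friction and masses are not known exactly. Their poses are not given: they have to be found in the camera images.
- tare_top (a point): Orange tare key, centre of its top. Round sprung key, 36 mm wide, 8 mm travel straight down; clicks 6 mm down, springs back. Light: 1.2 N starts it, 4 N fully down. Top at z = 32 mm, 24 fully down. It is on the front strip of a fixed white scale, 220 x 170 x 20 mm (steel plate top 23 mm), 80 mm from the scale's centre. Site x points from the key towards the scale's centre and bowl, z up.
- stiff_top (a point): Dark blue key of the brewing timer, centre of its top. Round sprung key, 36 mm wide, 8 mm travel straight down; clicks 6 mm down, springs back. Stiff: 2.7 N starts it, 9 N fully down. Top at z = 44 mm, 36 fully down. It is in the middle of a fixed round black puck, 88 mm wide, 32 mm high; z up.
- soft_top (a point): Centre of the top of the white key of the other timer, same black puck and same sizes and heights (44 mm at rest), but with a soft spring (1.2 N to start, 4 N fully down): not to be pressed.
- bowl: Loose sand-coloured stoneware bowl with a pale glazed rim, 104 mm across, 52 mm high, about 0.2 kg, standing on the scale's plate about 125 mm behind the tare key (rim 75 mm above the work surface). Origin at the centre of its underside, z up when upright.
Not all that is in view belongs to the job. Leave any green or red look-alike of the part that bears stiff_top alone. Leave any turquoise look-alike of the part that bears soft_top alone.

How it is judged:
On the way, in this order (a step that is already met when the one before it is completed fails the run):
1. the orange tare key is pressed until it clicks (height (world z) of tare_top below 0.026 m), for 0.05 s.
2. the tare key is back up (height (world z) of tare_top above 0.03 m), for 0.05 s.
3. then the stiff blue timer key is pressed until it clicks (height (world z) of stiff_top below 0.038 m), for 0.05 s.
At the end, for the whole second after the job is handed in: After the orange key and then the blue key have each been pressed at least 6 mm of their 8 mm, all three keys are back up (within 2 mm), and the bowl stands still and upright (within 10 degrees) on the scale, within 20 mm of where it stood (height (world z) of tare_top above 0.03 m and height (world z) of each of stiff_top, soft_top above 0.042 m and distance of bowl from where it was at the start of the episode below 0.02 m and angle between bowl's own z axis and vertical below 0.17 rad and linear speed of bowl below 0.02 m/s); the robot touches nothing.
It fails at once if the soft white timer key is pressed (4 mm down or more) (height (world z) of soft_top below 0.04 m).
It fails at once if the bowl is shoved away (40 mm or more) or tipped (30 degrees or more) (distance of bowl from where it was at the start of the episode above 0.04 m or angle between bowl's own z axis and vertical above 0.52 rad).
It also fails if it takes over 37 s, if anything falls off the work surface, if the arm or the gripper's body presses on something with over 40 N, if the wrist force passes 120 N, or if a joint passes its speed limit or range.

ROBOT

A 6-joint arm with a two-finger parallel gripper is mounted at the origin on the work surface. World frame = base frame: x ahead of the robot, y to its left, z up, the work surface at z = 0. Lengths are in m, angles in rad, forces in N, time in s.
With the tool pointing down it reaches from about 0.3 to 0.875 m from the base axis. Payload 6.4 kg.
Tool frame: the origin (TCP) lies at the centre of the arm's flange, where the gripper is bolted on; the fingertips stand 173 mm ahead of it and the grasp point (between the pads) lies 155 mm ahead of it (ctrl.pinch_z is the distance from the TCP to the grasp point, in m); z points along the fingers, y is the direction in which the jaws open and shut (so a half turn about z gives the same grasp; the last joint's range is limited). The gripper opens to 85 mm and grips with 20 to 120 N. Pads are 22 mm wide; open, the fingers measure 114 mm over their backs; the gripper's body (76 mm by 85 mm) begins 54 mm behind the grasp point. The pads swing forward as they close: fully open they stand 13 mm farther back than shut.
Start: joints at [1.139, 0.181, 1.607, -0, 1.354, -0.206], TCP at [0.129, 0.56, 0.405] pointing down, gripper open.
Joint ranges: [-2.99, 2.99], [-0.89, 2.07], [0.3, 2.58], [-1.14, 4.28], [0, 2.63], [-3.12, 3.12]. Speed limits (rad/s): [2.57, 2.57, 3.01, 3.14, 3.14, 3.14].

INTERFACE

Orientations are given as a unit quaternion [w, x, y, z].
In Python, from bench import ctrl gives the robot as it stands.
- The arm moves only by the tool drive_tool, never from a script. Its argument "commands" is a list that holds one entry, the list of rows, each a list of 7 numbers: the shift along the tool's x, y, z in units of 50 mm (1.0 is 50 mm), then the turn, a rotation vector about the tool's x, y, z in units of 8 degrees (1.0 is 8 degrees), then the closure in counts, from 0 (fully open) to 255 (shut). A call has 1 to 10 rows; each row shifts and turns the commanded pose from where the row before left it, along the tool's axes as they then stand; what a row does not reach is not made up. A row lasts 1/10 s, in which the tool goes at most 50 mm and 8.59 degrees, less where a joint would pass 70% of its speed; a pose out of reach is approached as far as the arm can. A call is refused whole if a number of a shift passes 1 or a number of a turn 1, either way. A call with a gripper value outside its range is refused whole. The fingers move at their own pace and stop on an object; the grip force is fixed at half the most. Time passes only in rows, so rows that do not move let the fingers close. It gives the time, the measured TCP pose, the force and the opening at its end, in the units of the state.
- ctrl.get_obs(): the state, without advancing time (a new reading comes with each control period).
- ctrl.camera(name): name is "scene" or "side" or "wrist"; returns a dict with "pixels" (420x560x3 uint8, red, green, blue), "depth" (420x560 float32, m along the optical axis (not along the pixel's ray), 0 where there is no reading), "intrinsics" (3x3 intrinsics, pixels), "R" (3x3) and "t" (3): a world point X has camera coordinates R X + t; the wrist camera has in their place "tool_from_camera" (4x4, takes a point from camera to tool coordinates, whose origin is the TCP and whose axes are the flange's). Camera axes: x right, y down, z forward; pixel columns grow to the right and rows downward; lengths in m; the calibration is good to about 2 mm. A picture is of the moment at which its call begins: read the wrist's pose just before it.
- ctrl.hand_in(): hands the job in, once; it reports no verdict.
The state is a dict: "time_s": time; "q": joint angles; "dq": joint speeds; "joint_efforts": joint torques, N m; "eef_pos": TCP position; "eef_rot": TCP orientation; "wrist_force": force on the tool from outside, world axes, zero at the start; "torque": the same for the moment, N m; "opening": opening from 0.0 (shut) to 1.0 (fully open).
Only numpy, scipy, OpenCV 4.12 (cv2) and the standard library are available. Lean on these libraries where they do the work, as an engineer would, in place of code of your own. Each camera call takes 0.05 s, during which the arm holds its last target. There are 200 camera calls.

## Working session

There is one attempt and no reset: what is moved stays moved. The work goes in short steps, Python scripts to look and compute and a tool call to move; the robot and the scene stay as the last step left them, time stands still between calls to the robot, and variables do not carry over. Pictures are saved under pics/ and viewed, about 8 in all and at most 12, crops included, and the job is handed in when it is done.

Besides the shell and the picture viewer there is one more tool, called after "Call:" as name(argument=value, ...) on one line, values as JSON. drive_tool: Moves the arm, as the interface text tells. Its arguments: {"type":"object","properties":{"commands":{"type":"array","items":{"type":"array","items":{"type":"array","items":{"type":"number"}}}}},"required":["commands"]}

```bash
mkdir -p pics; python3 - <<'E'
from bench import ctrl
import cv2,numpy as np,pickle
o=ctrl.get_obs();print(o)
d={}
for n in("scene","side"):
    c=ctrl.camera(n);d[n]=c
    cv2.imwrite(f"pics/{n}0.png",c["pixels"][:,:,::-1])
pickle.dump(d,open("v0.pkl","wb"))
E
```

```text
{'time_s': 0.0, 'q': array([ 1.13871573e+00,  1.81559835e-01,  1.60802549e+00, -1.58247686e-05,
        1.35379575e+00, -2.06276641e-01]), 'dq': array([-0.00086639, -0.00010478, -0.00025331,  0.00015371,  0.00105813,
        0.00096529]), 'joint_efforts': array([-2.52548680e-04, -4.44876444e+01, -3.51334119e+01, -2.80661288e-04,
        9.14122764e-03,  6.61042293e-06]), 'eef_pos': array([0.12859822, 0.56016986, 0.40376486]), 'eef_rot': array([-2.73256449e-04,  1.12660527e-01,  9.93633134e-01, -8.51471558e-04]), 'wrist_force': array([0.24029014, 0.15203909, 1.01003873]), 'torque': array([-0.03980882,  0.0028949 ,  0.03333675]), 'opening': 1.0011328145917686}
```

View pics/scene0.png

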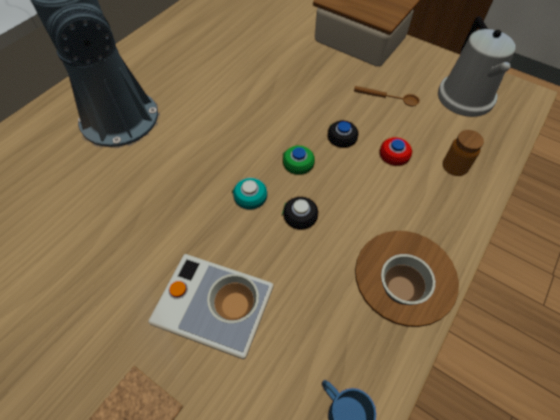

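View pics/side0.png

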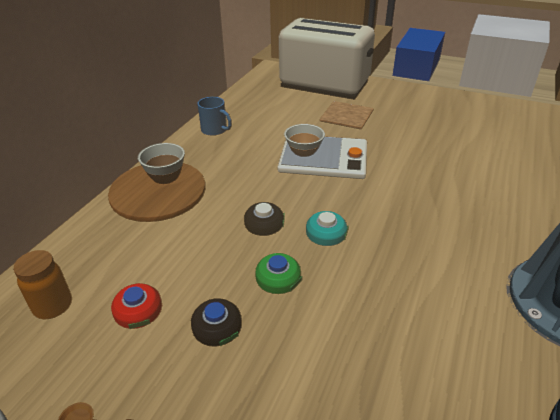

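The scene view shows the orange key at (178,289), the bowl at (233,297), the black/blue timer at (344,128) and the black/white one at (300,207). In the side view, orange is at (355,152), blue on black at (215,312) and white on black at (263,210).

```bash
cat >h.py <<'E'
import numpy as np,cv2
def ray(c,uv,z):
    d=c["R"].T@np.linalg.inv(c["intrinsics"])@np.array([*uv,1.]);o=-c["R"].T@c["t"]
    return o+d*(z-o[2])/d[2]
def blob(px,kind,seed=None,r=22):
    h=cv2.cvtColor(px,cv2.COLOR_RGB2HSV)
    lo,hi={"orange":((5,200,150),(16,255,255)),"blue":((105,150,70),(125,255,255)),"white":((0,0,150),(179,50,255))}[kind]
    m=cv2.inRange(h,lo,hi)
    if seed is not None:
        k=np.zeros_like(m);cv2.circle(k,tuple(map(int,seed)),r,255,-1);m&=k
    n,l,s,ce=cv2.connectedComponentsWithStats(m);i=1+np.argmax(s[1:,4]);return ce[i],s[i]
E
python3 - <<'E'
import pickle;from h import *
d=pickle.load(open("v0.pkl","rb"))
for n,k,z,sd in(("tare","orange",.031,dict(scene=(178,289),side=(355,152))),("stiff","blue",.043,dict(scene=(344,128),side=(215,312))),("soft","white",.043,dict(scene=(300,207),side=(263,210)))):
    for v in sd:
        c=d[v];uv,s=blob(c["pixels"],k,sd[v],14);print(n,v,uv.round(1),s[2:],ray(c,uv,z).round(4))
for v,p in(("scene",(233,297)),("side",(305,138))): print("bowl",v,ray(d[v],p,.075).round(3))
for v,ps in(("scene",((299,155),(250,188),(397,146))),("side",((278,264),(327,219)))):
    for p in ps: print("others",v,ray(d[v],p,.044).round(3))
E
```

```text
tare scene [177.2 288.2] [ 15  13 153] [ 0.5088 -0.3005  0.031 ]
tare side [354.8 150.7] [12  6 60] [ 0.5047 -0.2965  0.031 ]
stiff scene [343.9 126.1] [ 13  10 108] [0.5725 0.3047 0.043 ]
stiff side [214.1 310.1] [ 19  16 241] [0.5696 0.3071 0.043 ]
soft scene [300.7 205.6] [ 14  12 127] [0.616  0.0195 0.043 ]
soft side [262.8 207.7] [ 15  10 125] [0.6138 0.0217 0.043 ]
bowl scene [ 0.633 -0.259  0.075]
bowl side [ 0.619 -0.237  0.075]
others scene [0.528 0.148 0.044]
others scene [ 0.486 -0.008  0.044]
others scene [0.724 0.321 0.044]
others side [0.514 0.165 0.044]
others side [0.474 0.005 0.044]
```

Both views agree within 4 mm: tare is at about (0.507,-0.299), stiff at (0.571,0.306) and soft at (0.615,0.021). I'll shut the gripper and travel high.

Call:
drive_tool(commands=[[[-0.76,-0.46,0,0,0,0,255],[-0.76,-0.46,0,0,0,0,255],[-0.76,-0.46,0,0,0,0,255],[-0.76,-0.46,0,0,0,0,255],[-0.76,-0.46,0,0,0,0,255],[-0.76,-0.46,0,0,0,0,255],[-0.76,-0.46,0,0,0,0,255],[-0.76,-0.46,0,0,0,0,255],[-0.76,-0.46,0,0,0,0,255],[-0.76,-0.46,0,0,0,0,255]]])

```text
time_s: 1.1
eef_pos: [0.4485, 0.2496, 0.4044]
eef_rot: [-0.0, 0.113, 0.994, -0.0]
wrist_force: [0.7, 0.8, -0.7]
opening: -0.001
```

Call:
drive_tool(commands=[[[0,0,0,0,0,-0.88,255],[0,0,0,0,0,-0.88,255],[0,0,0,0,0,-0.88,255],[0,0,0,0,0,-0.88,255],[0,0,0,0,0,-0.88,255],[0,0,0,0,0,0,255]]])

```text
time_s: 1.7
eef_pos: [0.4474, 0.2511, 0.4043]
eef_rot: [-0.0, -0.194, 0.981, -0.0]
wrist_force: [0.4, -0.2, -0.3]
opening: -0.002
```

Call:
drive_tool(commands=[[[0.26,-0.89,0,0,0,0,255],[0.26,-0.89,0,0,0,0,255],[0.26,-0.89,0,0,0,0,255],[0.26,-0.89,0,0,0,0,255],[0.26,-0.89,0,0,0,0,255],[0.26,-0.89,0,0,0,0,255],[0.26,-0.89,0,0,0,0,255],[0.26,-0.89,0,0,0,0,255],[0.26,-0.89,0,0,0,0,255],[0.26,-0.89,0,0,0,0,255]]])

```text
time_s: 2.7
eef_pos: [0.4956, -0.2118, 0.4045]
eef_rot: [-0.0, -0.191, 0.982, 0.0]
wrist_force: [0.4, -0.6, 0.6]
opening: -0.003
```

Call:
drive_tool(commands=[[[0.26,-0.89,0,0,0,0,255],[0.24,-0.86,0,0,0,0,255],[0,0,0.8,0,0,0,255],[0,0,0.8,0,0,0,255],[0,0,0,0,0,0,255]]])

```text
time_s: 3.2
eef_pos: [0.5037, -0.2991, 0.3182]
eef_rot: [-0.004, -0.191, 0.982, 0.005]
wrist_force: [-0.7, -0.3, -0.8]
opening: -0.001
```

```bash
cat >w.py <<'E'
import sys;from h import *
from bench import ctrl
from scipy.spatial.transform import Rotation as Ro
kind,z,name=sys.argv[1],float(sys.argv[2]),sys.argv[3]
o=ctrl.get_obs();c=ctrl.camera("wrist");cv2.imwrite(f"pics/{name}.png",c["pixels"][:,:,::-1])
w,x,y,zz=o["eef_rot"];T=np.eye(4);T[:3,:3]=Ro.from_quat([x,y,zz,w]).as_matrix();T[:3,3]=o["eef_pos"]
M=np.linalg.inv(T@c["tool_from_camera"]);c["R"],c["t"]=M[:3,:3],M[:3,3]
seed=None
if len(sys.argv)>4:
    p=c["intrinsics"]@(c["R"]@np.array([float(sys.argv[4]),float(sys.argv[5]),z])+c["t"]);seed=p[:2]/p[2];print("seed",seed)
uv,s=blob(c["pixels"],kind,seed,50);P=ray(c,uv,z)
print(o["time_s"],o["eef_pos"],uv,s,"P",P.round(4),"tool shift/50mm",(T[:3,:3].T@(P-o["eef_pos"])/.05).round(3))
E
python3 w.py orange .032 w1 .507 -.299
```

```text
seed [278.98712096 210.52802502]
3.2 [ 0.50374512 -0.29913782  0.31824987] [272.15141243 210.75141243] [257 191  38  39 885] P [ 0.5092 -0.304   0.032 ] tool shift/50mm [-0.095 -0.194  5.723]
```

View pics/w1.png

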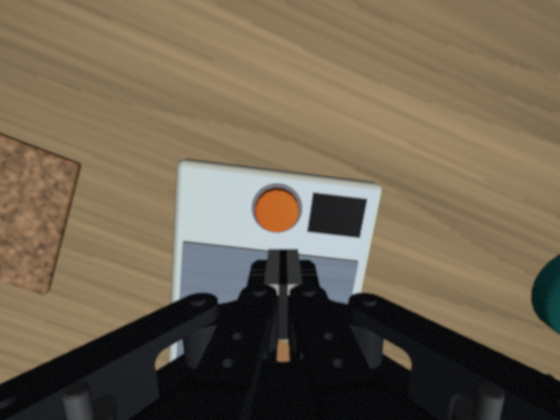

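The wrist view shows the orange key at (277,210) with the whole disc in view, and the fingers below it. I'll centre on the key and come down to just above it.

Call:
drive_tool(commands=[[[-0.08,-0.13,0.5,0,0,0,255],[0,0,0.5,0,0,0,255],[0,0,0.5,0,0,0,255],[0,0,0.4,0,0,0,255],[0,0,0,0,0,0,255],[0,0,0,0,0,0,255],[0,0,0,0,0,0,255]]])

```text
time_s: 3.95
eef_pos: [0.5131, -0.3054, 0.2324]
eef_rot: [0.001, -0.193, 0.981, -0.002]
wrist_force: [-0.1, 0.2, 0.2]
opening: -0.001
```

```bash
python3 w.py orange .032 w2
```

```text
3.95 [ 0.51305926 -0.30544726  0.23237945] [291.64       233.02644068] [ 268  208   58   54 1475] P [ 0.5069 -0.305   0.032 ] tool shift/50mm [0.118 0.071 4.007]
```

View pics/w2.png

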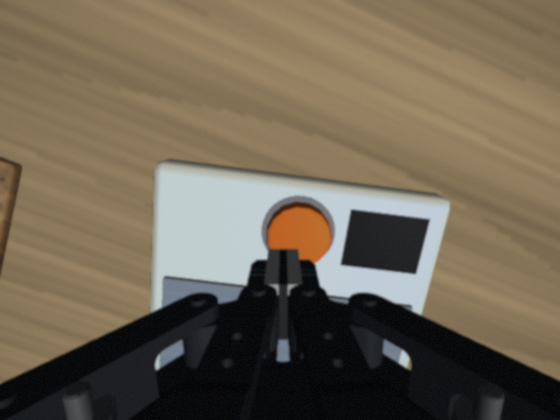

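The key centre is at about (299,237), partly hidden by the finger. Correcting for that gives (0.507,-0.300), which agrees with the fixed cameras.

Call:
drive_tool(commands=[[[0.07,0.15,0,0,0,0,255],[0,0,0.2,0,0,0,255],[0,0,0.2,0,0,0,255],[0,0,0,0,0,0,255],[0,0,0,0,0,0,255],[0,0,0,0,0,0,255]]])

```text
time_s: 4.6
eef_pos: [0.5061, -0.2994, 0.2096]
eef_rot: [0.0, -0.193, 0.981, -0.0]
wrist_force: [0.5, 0.1, -0.5]
opening: 0.003
```

Call:
drive_tool(commands=[[[0,0,0.08,0,0,0,255],[0,0,0.08,0,0,0,255],[0,0,0.06,0,0,0,255],[0,0,0,0,0,0,255],[0,0,0,0,0,0,255],[0,0,0,0,0,0,255]]])

```text
time_s: 5.2
eef_pos: [0.5062, -0.2995, 0.1992]
eef_rot: [0.0, -0.193, 0.981, -0.001]
wrist_force: [0.8, -1.7, 2.8]
opening: 0.002
```

Call:
drive_tool(commands=[[[0,0,0.03,0,0,0,255],[0,0,0.03,0,0,0,255],[0,0,0,0,0,0,255],[0,0,0,0,0,0,255],[0,0,0,0,0,0,255]]])

```text
time_s: 5.7
eef_pos: [0.5063, -0.2995, 0.1972]
eef_rot: [0.0, -0.193, 0.981, -0.001]
wrist_force: [-1.8, 1.9, 13.5]
opening: 0.003
```

That is 13.5 N at a tip height of 24 mm, so the key is fully down. I'll lift off and check the release.

Call:
drive_tool(commands=[[[0,0,-0.3,0,0,0,255],[0,0,-0.5,0,0,0,255],[0,0,-0.5,0,0,0,255],[0,0,-0.5,0,0,0,255],[0,0,-0.5,0,0,0,255],[0,0,0,0,0,0,255],[0,0,0,0,0,0,255]]])

```text
time_s: 6.4
eef_pos: [0.5057, -0.2989, 0.3106]
eef_rot: [-0.0, -0.193, 0.981, 0.0]
wrist_force: [-0.1, 1.3, -0.3]
opening: -0.006
```

Call:
drive_tool(commands=[[[-0.42,0.77,0,0,0,0,255],[-0.42,0.77,0,0,0,0,255],[-0.42,0.77,0,0,0,0,255],[-0.42,0.77,0,0,0,0,255],[-0.42,0.77,0,0,0,0,255],[-0.42,0.77,0,0,0,0,255],[-0.42,0.77,0,0,0,0,255],[-0.42,0.77,0,0,0,0,255],[-0.42,0.77,0,0,0,0,255],[-0.42,0.77,0,0,0,0,255]]])

```text
time_s: 7.4
eef_pos: [0.5534, 0.1384, 0.3086]
eef_rot: [-0.002, -0.193, 0.981, 0.0]
wrist_force: [0.8, 0.2, 0.5]
opening: 0.001
```

Call:
drive_tool(commands=[[[-0.42,0.77,0,0,0,0,255],[-0.42,0.77,0,0,0,0,255],[-0.4,0.73,0,0,0,0,255],[-0.38,0.7,0,0,0,0,255],[0,0,0,0,0,0,255],[0,0,0,0,0,0,255],[0,0,0,0,0,0,255],[0,0,0,0,0,0,255]]])

```text
time_s: 8.2
eef_pos: [0.5731, 0.3035, 0.31]
eef_rot: [-0.001, -0.192, 0.981, -0.0]
wrist_force: [0.3, -0.0, 0.3]
opening: 0.002
```

```bash
python3 w.py blue .044 w3 .571 .306; python3 - <<'E'
from bench import ctrl
from h import *
c=ctrl.camera("scene");cv2.imwrite("pics/s1.png",c["pixels"][:,:,::-1])
print(blob(c["pixels"],"orange",(178,289),14))
E
```

```text
seed [288.81932534 210.82577827]
8.2 [0.573117   0.3034758  0.30995705] [286.63717872 210.40526001] [ 264  188   46   46 1673] P [0.5713 0.3044 0.044 ] tool shift/50mm [0.018 0.031 5.319]
(array([177.1038961 , 288.21428571]), array([170, 282,  15,  13, 154], dtype=int32))
```

View pics/w3.png

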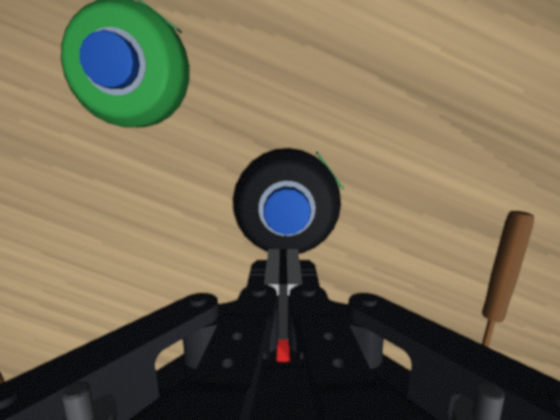

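View pics/s1.png

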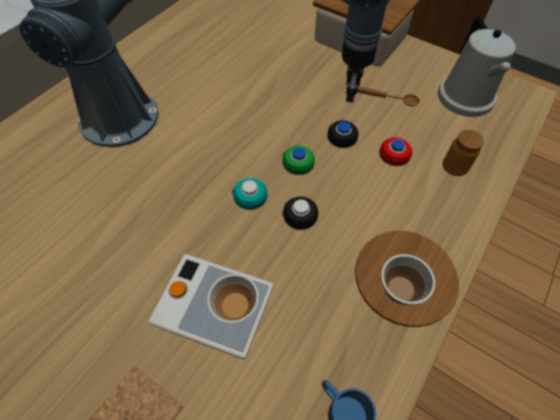

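The wrist view shows the black puck's blue key at (287,210), almost under the tool. In the scene view the tare key is back up and the bowl hasn't moved. Going down.

Call:
drive_tool(commands=[[[0.02,0.03,0.5,0,0,0,255],[0,0,0.5,0,0,0,255],[0,0,0.4,0,0,0,255],[0,0,0.3,0,0,0,255],[0,0,0,0,0,0,255],[0,0,0,0,0,0,255],[0,0,0,0,0,0,255],[0,0,0,0,0,0,255]]])

```text
time_s: 9.1
eef_pos: [0.5723, 0.3059, 0.2272]
eef_rot: [0.001, -0.193, 0.981, 0.0]
wrist_force: [0.9, -0.2, -0.6]
opening: -0.005
```

Call:
drive_tool(commands=[[[0,0,0.1,0,0,0,255],[0,0,0.1,0,0,0,255],[0,0,0.08,0,0,0,255],[0,0,0.06,0,0,0,255],[0,0,0,0,0,0,255],[0,0,0,0,0,0,255],[0,0,0,0,0,0,255]]])

```text
time_s: 9.8
eef_pos: [0.5721, 0.306, 0.2098]
eef_rot: [0.001, -0.193, 0.981, 0.0]
wrist_force: [-2.1, -0.9, 8.8]
opening: -0.002
```

Tip at 36.8 mm with 8.8 N, which already counts as a click. I'll push 1 mm more to be sure, then lift.

Call:
drive_tool(commands=[[[0,0,0.03,0,0,0,255],[0,0,0,0,0,0,255],[0,0,0,0,0,0,255],[0,0,0,0,0,0,255]]])

```text
time_s: 10.2
eef_pos: [0.5721, 0.306, 0.2094]
eef_rot: [0.001, -0.193, 0.981, -0.0]
wrist_force: [-4.9, -1.6, 15.5]
opening: -0.0
```

Call:
drive_tool(commands=[[[0,0,-0.3,0,0,0,255],[0,0,-0.5,0,0,0,255],[0,0,-0.5,0,0,0,255],[0,0,-0.5,0,0,0,255],[0,0,-0.5,0,0,0,255],[0,0,0,0,0,0,255],[0,0,0,0,0,0,255],[0,0,0,0,0,0,255]]])

```text
time_s: 11.0
eef_pos: [0.571, 0.3056, 0.3203]
eef_rot: [-0.001, -0.193, 0.981, -0.0]
wrist_force: [-0.6, -0.6, 0.7]
opening: -0.002
```

```bash
python3 - <<'E'
from bench import ctrl
from h import *
import pickle
d=pickle.load(open("v0.pkl","rb"));a=d["scene"];c=ctrl.camera("scene");cv2.imwrite("pics/s2.png",c["pixels"][:,:,::-1])
for k,s in(("orange",(178,289)),("blue",(344,128)),("white",(300,207))):
    print(k,blob(a["pixels"],k,s,14)[0],blob(c["pixels"],k,s,14)[0])
df=np.abs(a["pixels"].astype(int)-c["pixels"]).max(2)
print("changed px at scale/bowl",(df[255:355,150:275]>40).sum())
E
```

```text
orange [177.1503268  288.21568627] [177.05806452 288.23225806]
blue [343.86111111 126.13888889] [343.80373832 126.13084112]
white [300.66141732 205.5984252 ] [300.66141732 205.5984252 ]
changed px at scale/bowl 0
```

View pics/s2.png

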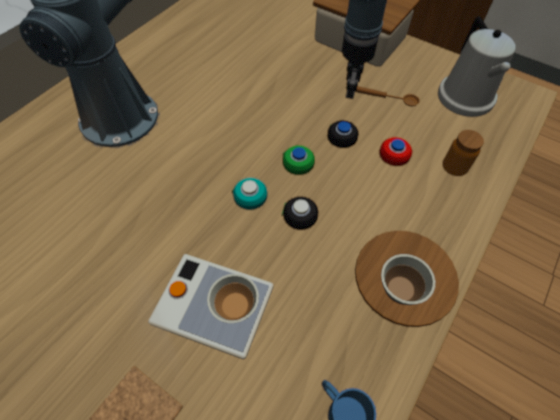

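The gripper is clear of everything, all three keys are at their starting pixel positions, and the bowl area is unchanged. I'll hand in now.

```bash
python3 -c "
from bench import ctrl;print(ctrl.hand_in())"
```

```text
the job is handed in; nothing more can be done
None
```

I pressed the orange tare key fully down and let it spring back, then did the same with the stiff blue timer key, and handed the job in at about 11 s of the 37 s allowed. No verdict is reported.

- **Orange tare key:** it reached 13.5 N with the fingertip at 24 mm, which is the bottom of its travel.
- **Blue timer key:** it reached 15.5 N with the fingertip at about 36.4 mm. The force nearly doubled over the last 0.4 mm, so it was at the bottom.
- **Final scene picture:** all three keys are within 0.1 pixel of where they started. The scale and bowl area shows no changed pixels, and the gripper is about 10 cm above the blue key.

One check disagreed: the first wrist-camera fix on the tare key was 5–6 mm off because the arm was still settling. I measured again at rest, allowed for the finger hiding part of the key, and the result matched the fixed cameras before I pressed.

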